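Weigh the tall lantern on the sprung hook scale

ROBOT

A 7-joint arm with a two-finger parallel gripper is mounted at the origin on the work surface. World frame = base frame: x ahead of the robot, y to its left, z up, the work surface at z = 0. Lengths are in m, angles in rad, forces in N, time in s.
With the tool pointing down it reaches from about 0.35 to 0.9 m from the base axis. Payload 8.1 kg.
Tool frame: the origin (TCP) lies between the finger pads, 19 mm behind the fingertips; this is the grasp point; z points along the fingers, y is the line along which they close (so a half turn about z gives the same grasp; the last joint's range is limited). The gripper opens to 92 mm and grips with 3 to 60 N. Pads are 19 mm wide; open, the fingers measure 130 mm over their backs; the gripper's body (75 mm by 190 mm) begins 47 mm behind the grasp point.
Start: joints at [1.045, 0.434, 0.025, 1.573, -0.012, 1.134, -0.075], TCP at [0.256, -0.57, 0.246] pointing down, gripper open.
Joint ranges: [-2.62, 2.62], [-0.44, 2.09], [-1.27, 1.32], [0.08, 2.57], [-1.32, 4.46], [0.12, 2], [-2.74, 2.74]. Speed limits (rad/s): [2.22, 2.22, 3.01, 3.01, 3.14, 3.14, 3.14].

INTERFACE

Orientations are given as a rotation vector (axis times angle).
In Python, from cell import readout, vision, sign_off gives the robot as it stands. The module is installed in compiled form; this text tells all that it offers.
- The arm moves only by the shell command python3 -m creep 'ROWS' [FORCE]. ROWS is JSON, a list of rows, each a list of 5 numbers: the shift along the tool's x, y, z in units of 4 cm (1.0 is 4 cm), then the turn about the tool's z in units of 4 degrees (1.0 is 4 degrees), then the opening, from 0 (shut) to 1 (fully open). A call has 1 to 12 rows; each row shifts and turns the commanded pose from where the row before left it, along the tool's axes as they then stand; what a row does not reach is not made up. A row lasts 1/8 s, in which the tool goes at most 62.5 mm and 10.7 degrees, less where a joint would pass 70% of its speed; a pose out of reach is approached as far as the arm can. A call with a number of a shift or a turn outside -1 to 1 is refused whole. A call with a gripper value outside its range is refused whole. The fingers move at their own pace and stop on an object; FORCE is the grip in N (left out, the last holds). Time passes only in rows, so rows that do not move let the fingers close. It gives the time, the measured TCP pose, the force, the opening and the grip force at its end, in the units of the state.
- readout.observe(): the state, without advancing time (a new reading comes with each control period).
- vision.get_image(name): name is "side" or "top"; returns a dict with "pixels" (420x560x3 uint8, blue, green, red), "z_map" (420x560 float32, m along the optical axis (not along the pixel's ray), 0 where there is no reading), "camera_matrix" (3x3 intrinsics, pixels), "position" and "rotation" of the camera in the world. Camera axes: x right, y up, looking along -z (the intrinsics and any distortion apply to the point x, -y, -z); pixel columns grow to the right and rows downward; lengths in m; the calibration is good to about 2 mm. A picture is of the moment at which its call begins.
- sign_off(): hands the job in; it is judged then, once.
The state is a dict: "clock": time; "joints": joint angles; "dq": joint speeds; "joint_efforts": joint torques, N m; "position": TCP position; "ee_rot": TCP orientation; "force": force on the tool from outside, world axes, zero at the start; "ft_torque": the same for the moment, N m; "width": opening from 0.0 (shut) to 1.0 (fully open); "gripper_force": force on a finger pad.
Only numpy, scipy, OpenCV 4.12 (cv2) and the standard library are available. Lean on these libraries where they do the work, as an engineer would, in place of code of your own. Each camera call takes 0.05 s, during which the arm holds its last target. There are 200 camera calls.

TASK

The tall square lantern is going into the parcel, so weigh it: pick it up, hang it by its handle in the dip of the scale's sprung hook, and let it down gently so that the hook is never pulled right down to its bottom stop. Let go, take the gripper away and wait until the lantern hangs still; leave the short round lantern standing where it is.

Things in the scene. Friction and masses are not known exactly. Their poses are not given: they have to be found in the camera images.
- tall_lantern: Tall lantern, dark steel and glass, 84 x 84 mm, about 0.35 kg. Roof 95 mm up; on it a rigid upright arched handle of bright flat strap (12 mm along x, 4 thick): two legs, 50 mm over outer faces along y, straight up to 143 mm, meeting in a peak, top 155 mm. Grip legs' outer faces from above (closing along y, TCP about 135 mm up); the arch stays free. Origin: centre of underside, z up. 
- tall_eye (a point): Underside of the peak of the tall lantern's handle, the point that rests on the hook: 151 mm above the underside's centre. The arch's window below it is 42 mm wide (y) and 56 mm high, open along x. Axes as the lantern's.
- hook_saddle (a point): Bottom of the hook's dip, on top of the 8 mm bar; 244 mm up unloaded, moves with the hook. z up, y across, -x to the free tip (towards the robot), +x to the column 150 mm away (310 mm tall). Dip flat for 8 mm each way; tip ends 22 mm out and 16 mm above this point; on the column side the bar rises 20 mm, then runs level. Pass the handle over the tip along +x, arch's y along y, and lower it.
- hook (a joint): How far the sprung hook has dipped, in m: 0 unloaded, growing downwards, bottom stop at 0.060. Spring about 130 N/m, lightly damped: the tall lantern (0.26 to 0.44 kg) settles at about 0.020 to 0.033 after bobbing for a second or two.
- short_lantern: Short lantern, a bystander to leave alone: same dark steel and glass and the same arched handle, but round, 90 mm in diameter, roof only 50 mm up, 110 mm tall in all. Origin: centre of the underside.
Not all that is in view belongs to the job. What is shaped like the tall_lantern but purple is not meant.

How it is judged:
By the outcome, as a careful person would: the job done as asked, in the order asked, and still so for the second after the job is handed in, with the robot touching nothing.
It also fails if it takes over 48 s, if anything falls off the work surface, if the arm or the gripper's body presses on something with over 40 N, if the wrist force passes 120 N, or if a joint passes its speed limit or range.

## Working session

There is one attempt and no reset: what is moved stays moved. The work goes in short steps, Python scripts to look and compute and a shell command to move; the robot and the scene stay as the last step left them, time stands still between calls to the robot, and variables do not carry over. Pictures are saved under pics/ and viewed, at most 10 in all, crops included, and the job is handed in when it is done.

```bash
mkdir -p pics
cat > h.py <<'E'
import numpy as np, cv2
from cell import readout, vision
def grab(n):
    d=vision.get_image(n); z=d["z_map"]; K=np.array(d["camera_matrix"])
    v,u=np.mgrid[0:z.shape[0],0:z.shape[1]]
    P=np.stack([(u-K[0,2])/K[0,0]*z,-(v-K[1,2])/K[1,1]*z,-z],-1)
    R=np.array(d["rotation"])
    if R.shape!=(3,3): R=cv2.Rodrigues(R)[0] if R.size==3 else R
    W=P@R.T+np.array(d["position"]); W[z<=0]=np.nan
    return d["pixels"],W,d
E
python3 - <<'E'
from h import *
for n in("top","side"):
    p,W,d=grab(n); cv2.imwrite(f"pics/{n}0.png",p); np.save(n+"0.npy",W)
    print(n,d["position"],d["rotation"],d["camera_matrix"],d.keys())
s=readout.observe(); print(s)
E
```

```text
top [ 0.43575656 -0.12957576  1.6518523 ] [ 0.05477788 -0.0688674  -1.55360839] [[474.06627035   0.         273.72296995]
 [  0.         474.06627035 203.97749661]
 [  0.           0.           1.        ]] dict_keys(['pixels', 'z_map', 'camera_matrix', 'position', 'rotation'])
side [-0.13276149  0.70787967  0.98358811] [ 0.41405122 -1.1097188  -2.2607318 ] [[493.19529927   0.         278.85472063]
 [  0.         493.19529927 217.37673738]
 [  0.           0.           1.        ]] dict_keys(['pixels', 'z_map', 'camera_matrix', 'position', 'rotation'])
{'clock': 0.1, 'joints': array([ 1.0454543 ,  0.43511629,  0.02495661,  1.57400976, -0.01162716,
        1.13398302, -0.07510622]), 'dq': array([-0.00035712, -0.00183722,  0.00109703, -0.00064007,  0.00122155,
       -0.00169969, -0.00096275]), 'joint_efforts': array([ 5.67783747e-03, -6.69120741e+01,  9.89792906e-01, -3.15143394e+01,
       -6.02961634e-02,  3.73581983e-02,  9.40041969e-05]), 'position': array([ 0.25620855, -0.56960068,  0.2448448 ]), 'ee_rot': array([-3.07040853e+00, -6.58721220e-01,  5.93494084e-04]), 'force': array([-0.07943264,  0.27810327,  0.17885028]), 'ft_torque': array([ 0.00841336,  0.04560418, -0.02724581]), 'gripper_force': 0.0, 'width': 0.9985551025085337}
```

View pics/top0.png

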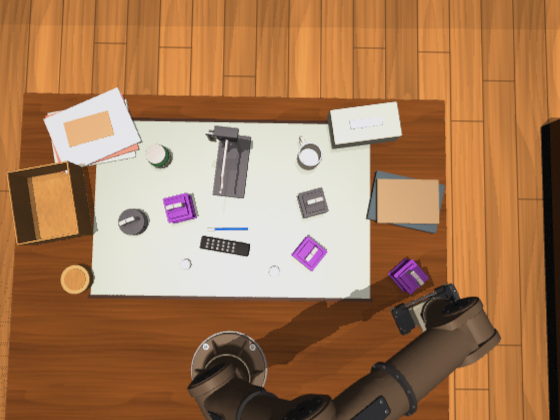

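View pics/side0.png

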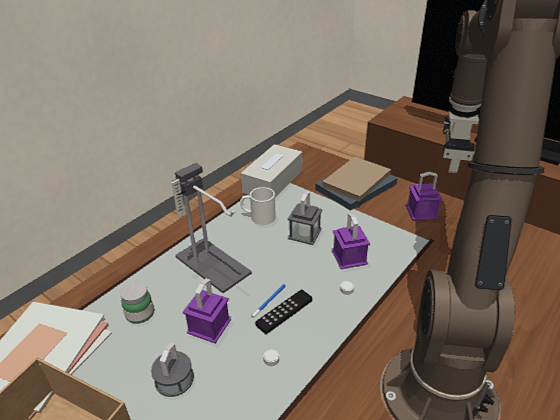

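The dark square lantern is at top (313,203) and side (305,222). The scale has its column at top (222,132) and its bar running to about (222,188). The short round lantern is at top (132,222). Purple lanterns are distractors. Next I measure the lantern and the hook.

Run:
```python
import numpy as np, cv2
np.set_printoptions(precision=4,suppress=True)
for n,b in(("top",(290,180,336,226)),("side",(280,185,330,250))):
    W=np.load(n+"0.npy")[b[1]:b[3],b[0]:b[2]].reshape(-1,3)
    m=(W[:,2]>.085)&(W[:,2]<.105); r=W[m]; 
    print(n,"roof",m.sum(),r.mean(0),cv2.minAreaRect((r[:,:2]*1000).astype(np.float32)))
    h=W[(W[:,2]>.12)&(W[:,2]<.17)]; print("handle",len(h),h.mean(0),h.min(0),h.max(0))
    u,s,vt=np.linalg.svd(h[:,:2]-h[:,:2].mean(0)); print(np.degrees(np.arctan2(vt[0,1],vt[0,0])),s)
for n,b in(("top",(195,120,260,200)),("side",(170,155,240,230))):
    W=np.load(n+"0.npy")[b[1]:b[3],b[0]:b[2]].reshape(-1,3)
    h=W[(W[:,2]>.225)&(W[:,2]<.30)]
    print(n,len(h)); h=h[np.argsort(h[:,0])]; print(h[::max(1,len(h)//40)])
```

```text
top roof 358 [ 0.5683 -0.2707  0.0932] ((569.7174682617188, -271.24029541015625), (82.50194549560547, 82.1651611328125), 17.103097915649414)
handle 62 [ 0.57   -0.2711  0.1494] [ 0.5581 -0.2962  0.1269] [ 0.5797 -0.2483  0.1569]
-73.79266872905116 [0.1194 0.0274]
side roof 276 [ 0.5631 -0.2644  0.0937] ((567.7471923828125, -264.87548828125), (75.67247772216797, 80.90753936767578), 17.642112731933594)
handle 99 [ 0.5671 -0.2657  0.14  ] [ 0.5563 -0.2982  0.1206] [ 0.5804 -0.2432  0.1557]
-75.82755471654264 [0.1899 0.038 ]
top 271
[[ 0.5786  0.0206  0.2606]
 [ 0.5847  0.018   0.2586]
 [ 0.5924  0.0168  0.2435]
 [ 0.5988  0.0203  0.2397]
 [ 0.6072  0.014   0.2454]
 [ 0.6151  0.0133  0.2542]
 [ 0.6208  0.0102  0.2569]
 [ 0.6265  0.0102  0.2588]
 [ 0.6323  0.0102  0.2597]
 [ 0.6379  0.016   0.2621]
 [ 0.646   0.0097  0.268 ]
 [ 0.6532  0.0077  0.2606]
 [ 0.6588  0.0076  0.2628]
 [ 0.6649  0.0138  0.261 ]
 [ 0.6739  0.0081  0.2618]
 [ 0.6811  0.0059  0.2551]
 [ 0.6859  0.0084  0.2616]
 [ 0.6949  0.0086  0.2612]
 [ 0.7011  0.0029  0.261 ]
 [ 0.707   0.0059  0.2612]
 [ 0.7135  0.0093  0.2583
[... 1094 characters left out ...]
 0.7361  0.0262  0.2616]
 [ 0.7366  0.0164  0.2937]
 [ 0.7372  0.001   0.2762]
 [ 0.7379 -0.0001  0.2784]
 [ 0.7386  0.0226  0.2491]
 [ 0.7393  0.0232  0.2619]
 [ 0.7399  0.0201  0.2757]
 [ 0.7409  0.0219  0.2413]
 [ 0.7417  0.0073  0.2777]
 [ 0.7424 -0.0158  0.2812]
 [ 0.743   0.0444  0.2812]
 [ 0.7438  0.0477  0.2417]
 [ 0.7443  0.0443  0.293 ]
 [ 0.7447  0.0556  0.2328]
 [ 0.7451  0.0585  0.2344]
 [ 0.7453  0.0415  0.2849]
 [ 0.7456  0.0475  0.288 ]
 [ 0.7461  0.048   0.2473]
 [ 0.7466  0.0588  0.2435]
 [ 0.747   0.063   0.2895]
 [ 0.7475  0.0607  0.2819]
 [ 0.7482  0.0532  0.2651]
 [ 0.7491 -0.0179  0.2775]
 [ 0.7511  0.062   0.2594]
 [ 0.7541  0.0452  0.2958]
 [ 0.7617  0.0347  0.2966]]
```

Run:
```python
import cv2,numpy as np
a=cv2.imread("pics/top0.png")[115:235,190:340]; b=cv2.imread("pics/side0.png")[150:290,165:335]
a=cv2.resize(a,(400,320),interpolation=3); b=cv2.resize(b,(400,320),interpolation=3)
cv2.imwrite("pics/c1.png",np.hstack([a,b]))
```

```text
(no output)
```

View pics/c1.png

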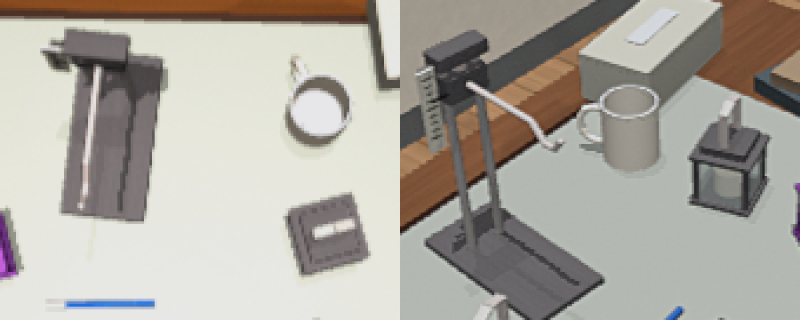

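The crop shows the bar dip near crop-left (82,205), with its tip towards the robot, and the lantern handle at crop-left (335,230). Estimates so far:

| Item | x | y | z | Yaw |
|---|---|---|---|---|
| Lantern | 0.569 | -0.2695 | – | +16.5° |
| Hook saddle | 0.600 | 0.018 | 0.244 | -6° |

I'll move above the lantern now.

```bash
cat >> h.py <<'E'
def to(x,y,yaw,z):
    s=readout.observe(); R=cv2.Rodrigues(np.array(s["ee_rot"]))[0]; p=np.array(s["position"])
    yw=np.degrees(np.arctan2(R[1,0],R[0,0]))
    print("t",round(s["clock"],2),"p",p.round(4),"yaw",round(yw,2),"F",np.round(s["force"],2),"w",round(s["width"]*92,1),"g",round(s["gripper_force"],1))
    print("shift units",(R.T@(np.array([x,y,z])-p)/.04).round(3),"turn units",round(-(yaw-yw)/4,2))
E
python3 -m creep '[[0.5,-0.2,0,0,1],[1,-0.35,0,0,1],[1,-0.35,0,0,1],[1,-0.35,0,0,1],[1,-0.35,0,0,1],[1,-0.35,0,0,1],[1,-0.35,0,0,1],[1,-0.35,0,0,1],[1,-0.35,0,0,1],[1,-0.35,0,0,1],[0.5,-0.2,0,0,1],[0,0,0,1,1]]'
python3 -c "from h import *;to(.569,-.2695,16.5,.2)"
```

```text
clock: 1.6
position: [0.5641, -0.2736, 0.2452]
ee_rot: [-3.091, -0.555, -0.0]
force: [-0.6, -0.5, -1.1]
width: 1.003
gripper_force: 0.0
t 1.6 p [ 0.5641 -0.2736  0.2452] yaw 20.36 F [-0.61 -0.46 -1.1 ] w 92.3 g 0.0
shift units [ 0.149 -0.053  1.131] turn units 0.97
```

```bash
python3 -m creep '[[0.15,-0.05,0.5,0.97,1],[0,0,0.6,0,1],[0,0,0,0,1]]'
python3 - <<'E'
from h import *
to(.569,-.2695,16.5,.135)
p,W,d=grab("side"); c=p[130:260,230:390]; cv2.imwrite("pics/s1.png",cv2.resize(c,(800,600),interpolation=3)[:600])
E
```

```text
clock: 1.98
position: [0.5663, -0.272, 0.1998]
ee_rot: [-3.108, -0.446, 0.006]
force: [-0.5, 0.6, 0.8]
width: 0.999
gripper_force: 0.0
t 1.98 p [ 0.5663 -0.272   0.1998] yaw 16.33 F [-0.54  0.61  0.82] w 91.9 g 0.0
shift units [ 0.087 -0.037  1.621] turn units -0.04
```

View pics/s1.png

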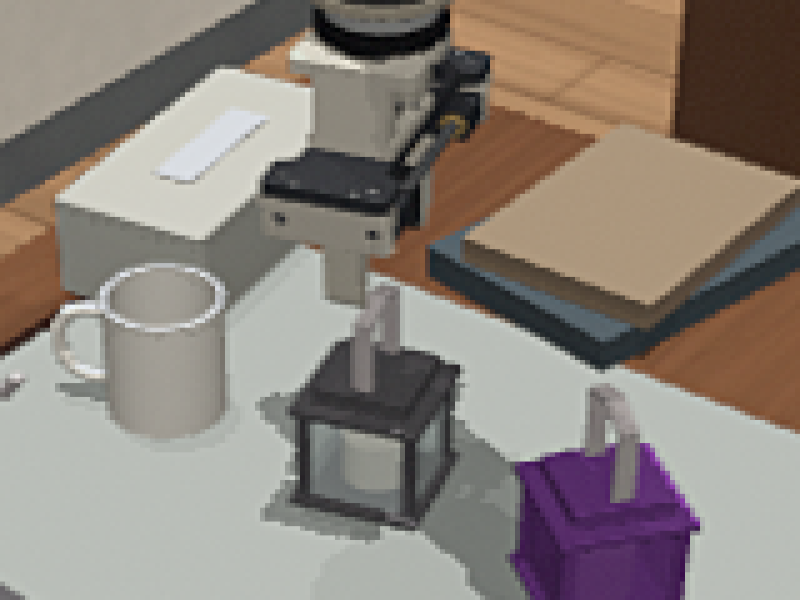

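The near finger (crop 345,275) sits above and just outside the near leg (365,350), and the alignment looks plausible. I'll descend and grip.

```bash
python3 -m creep '[[0.09,-0.04,0.4,0,1],[0,0,0.4,0,1],[0,0,0.4,0,1],[0,0,0.4,0,1],[0,0,0,0,1]]'
python3 -c "from h import *;to(.569,-.2695,16.5,.135)"
python3 -m creep '[[0,0,0,0,0.7],[0,0,0,0,0.6],[0,0,0,0,0.45],[0,0,0,0,0.4],[0,0,0,0,0.4],[0,0,0,0,0.4]]' 20
python3 -c "from h import *;to(.569,-.2695,16.5,.135)"
```

```text
clock: 2.65
position: [0.5699, -0.2696, 0.1357]
ee_rot: [-3.108, -0.446, 0.004]
force: [-0.8, 0.7, -0.0]
width: 1.0
gripper_force: 0.0
t 2.65 p [ 0.5699 -0.2696  0.1357] yaw 16.34 F [-0.78  0.74 -0.02] w 92.0 g 0.0
shift units [-0.02  -0.008  0.017] turn units -0.04
clock: 3.4
position: [0.5711, -0.2703, 0.1378]
ee_rot: [3.109, 0.446, 0.001]
force: [0.8, -1.1, 2.0]
width: 0.539
gripper_force: 19.9
t 3.4 p [ 0.5711 -0.2703  0.1378] yaw 16.33 F [ 0.79 -1.12  1.96] w 49.6 g 19.9
shift units [-0.046 -0.033  0.07 ] turn units -0.04
```

```bash
python3 -m creep '[[0,0,-0.2,0,0.4],[0,0,-0.4,0,0.4],[0,0,-0.5,0.5,0.4],[0,0,-0.5,0.8,0.4],[0,0,-0.5,0.8,0.4],[0,0,-0.5,0.8,0.4],[0,0,-0.5,0.8,0.4],[0,0,-0.5,0.8,0.4],[0,0,-0.2,0.6,0.4],[0,0,0,0.5,0.4],[0,0,0,0,0.4]]' 30
python3 -c "from h import *;to(.52,.026,-6,.29)"
```

```text
clock: 4.78
position: [0.5707, -0.2697, 0.2895]
ee_rot: [-3.137, 0.166, 0.001]
force: [-0.4, 0.3, -2.9]
width: 0.544
gripper_force: 29.9
t 4.78 p [ 0.5707 -0.2697  0.2895] yaw -6.05 F [-0.37  0.31 -2.86] w 50.1 g 29.9
shift units [-2.039 -7.217 -0.012] turn units -0.01
```

```bash
python3 -m creep '[[-0.1,-0.3,0,0,0.4],[-0.2,-0.6,0,0,0.4],[-0.2,-0.8,0,0,0.4],[-0.2,-0.8,0,0,0.4],[-0.2,-0.8,0,0,0.4],[-0.2,-0.8,0,0,0.4],[-0.2,-0.8,0,0,0.4],[-0.2,-0.8,0,0,0.4],[-0.2,-0.7,0,0,0.4],[-0.2,-0.5,0,0,0.4],[-0.14,-0.32,0,0,0.4],[0,0,0,0,0.4]]'
python3 - <<'E'
from h import *
to(.52,.026,-6,.29)
p,W,d=grab("side"); cv2.imwrite("pics/s2.png",cv2.resize(p[120:300,130:370],(800,600),interpolation=3)); 
T,V,_=grab("top"); cv2.imwrite("pics/t2.png",T)
h=W[130:290,140:330].reshape(-1,3); m=(h[:,0]>.57)&(h[:,0]<.72)&(abs(h[:,1]-.012)<.02)&(h[:,2]>.22)&(h[:,2]<.28); b=h[m]
print(len(b),np.polyfit(b[:,0]-.6,b[:,1],1), b[:,0].min())
for lo in np.arange(.574,.64,.006):
    q=b[(b[:,0]>=lo)&(b[:,0]<lo+.006)]; print(lo.round(3),len(q),q.mean(0).round(4) if len(q) else'', q[:,2].max().round(4) if len(q) else'')
E
```

```text
clock: 6.28
position: [0.5198, 0.027, 0.2895]
ee_rot: [-3.137, 0.163, 0.0]
force: [-0.0, -0.0, -1.8]
width: 0.544
gripper_force: 29.9
t 6.28 p [0.5198 0.027  0.2895] yaw -5.93 F [-0.04 -0.03 -1.81] w 50.0 g 29.9
shift units [ 0.008  0.023 -0.013] turn units 0.02
21 [-0.14124744  0.02346529] 0.69418252554674
0.574 0  
0.58 0  
0.586 0  
0.592 0  
0.598 0  
0.604 0  
0.61 0  
0.616 0  
0.622 0  
0.628 0  
0.634 0  
0.64 0
```

View pics/s2.png

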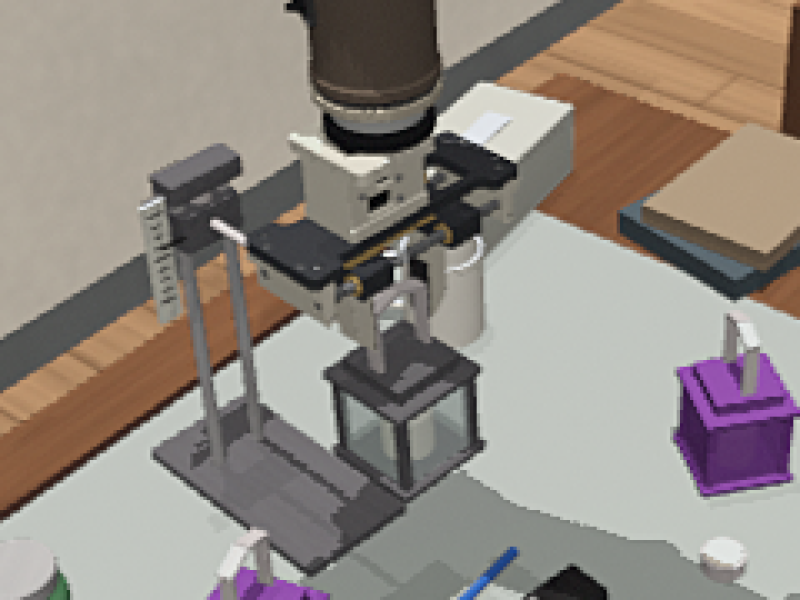

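The lantern hangs from the gripper at (405,420) with its arch at (400,300), facing the hook, whose tip is hidden. I'll lower to threading height and advance along the hook axis.

```bash
python3 -m creep '[[0,0,0.35,0,0.4],[0,0,0.35,0,0.4],[0,0,0,0,0.4]]'
python3 -c "from h import *;to(.599,.018,-6,.26)"
python3 -m creep '[[0.2,0,0,0,0.4],[0.3,0,0,0,0.4],[0.3,0,0,0,0.4],[0.3,0,0,0,0.4],[0.3,0,0,0,0.4],[0.3,0,0,0,0.4],[0.3,0,0,0,0.4],[0,0,0,0,0.4]]'
python3 - <<'E'
from h import *
to(.599,.018,-6,.23)
p,W,d=grab("side"); cv2.imwrite("pics/s3.png",cv2.resize(p[140:290,150:350],(800,600),interpolation=3))
E
```

```text
clock: 6.75
position: [0.5192, 0.0254, 0.2596]
ee_rot: [3.136, -0.167, -0.005]
force: [0.5, 0.7, -1.7]
width: 0.547
gripper_force: 29.9
t 6.75 p [0.5192 0.0254 0.2596] yaw -6.09 F [ 0.48  0.67 -1.74] w 50.3 g 29.9
shift units [ 2.003 -0.029 -0.017] turn units -0.02
clock: 7.75
position: [0.6006, 0.0173, 0.2613]
ee_rot: [3.137, -0.167, -0.0]
force: [-0.4, -0.2, -2.5]
width: 0.545
gripper_force: 29.9
t 7.75 p [0.6006 0.0173 0.2613] yaw -6.08 F [-0.35 -0.22 -2.55] w 50.1 g 29.9
shift units [-0.041 -0.014  0.781] turn units -0.02
```

View pics/s3.png

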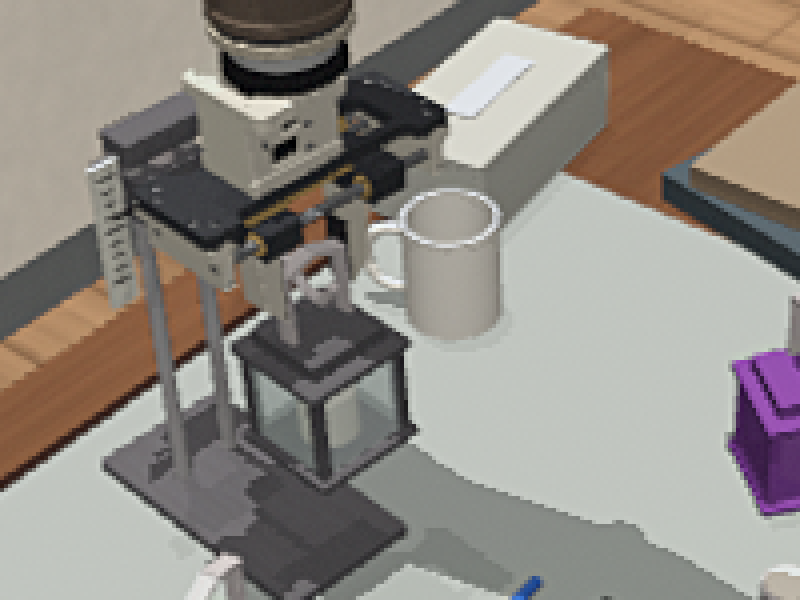

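The hook tip is visible inside the arch window at (318,288), so it's threaded. I'll lower onto it slowly and watch the force.

```bash
python3 -m creep '[[-0.03,0,0.2,0,0.4],[0,0,0.2,0,0.4],[0,0,0.2,0,0.4],[0,0,0.1,0,0.4],[0,0,0,0,0.4],[0,0,0,0,0.4]]'
python3 -m creep '[[0,0,0.15,0,0.4],[0,0,0.1,0,0.4],[0,0,0,0,0.4],[0,0,0,0,0.4]]'
python3 -m creep '[[0,0,0.15,0,0.4],[0,0,0.1,0,0.4],[0,0,0,0,0.4],[0,0,0,0,0.4]]'
python3 -c "from h import *;to(.599,.018,-6,.203)"
```

```text
clock: 8.55
position: [0.5988, 0.0176, 0.2338]
ee_rot: [-3.137, 0.166, -0.001]
force: [0.8, 0.8, -2.6]
width: 0.542
gripper_force: 29.9
clock: 9.05
position: [0.5989, 0.0176, 0.2237]
ee_rot: [-3.137, 0.166, -0.001]
force: [1.6, 0.5, -1.2]
width: 0.549
gripper_force: 29.9
clock: 9.55
position: [0.5989, 0.0176, 0.2137]
ee_rot: [-3.137, 0.166, -0.001]
force: [3.4, -0.5, 0.8]
width: 0.541
gripper_force: 29.9
t 9.55 p [0.5989 0.0176 0.2137] yaw -6.06 F [ 3.35 -0.45  0.82] w 49.8 g 29.9
shift units [ 0.002 -0.011  0.268] turn units -0.02
```

Fx is rising (+3.4 N), so the strap is probably riding the slope on the tip side. I'll ease it towards the column.

```bash
python3 -m creep '[[0,0,-0.2,0,0.4],[0.1,0,0,0,0.4],[0,0,0,0,0.4],[0,0,0,0,0.4]]'
python3 -m creep '[[0.05,0,0,0,0.4],[0.05,0,0,0,0.4],[0,0,0,0,0.4],[0,0,0,0,0.4]]'
python3 - <<'E'
from h import *
to(.607,.018,-6,.203)
p,W,d=grab("side"); cv2.imwrite("pics/s4.png",cv2.resize(p[180:270,200:320],(800,600),interpolation=3))
h=W[150:300,160:330].reshape(-1,3); s=readout.observe()["position"]
r=h[(abs(h[:,0]-.6)<.06)&(abs(h[:,1]-.018)<.06)]
z0=s[2]-.136+.095; print("roof z exp",z0); q=r[abs(r[:,2]-z0)<.008]
print(len(q),q.mean(0),cv2.minAreaRect((q[:,:2]*1000).astype(np.float32)))
q=r[(r[:,2]<z0-.01)&(r[:,2]>z0-.09)]; print("body x,y range",np.percentile(q[:,:2],[1,50,99],axis=0))
E
```

```text
clock: 10.05
position: [0.6025, 0.0171, 0.2212]
ee_rot: [3.137, -0.166, -0.001]
force: [2.5, -1.3, -1.1]
width: 0.543
gripper_force: 29.9
clock: 10.55
position: [0.6059, 0.0168, 0.2212]
ee_rot: [3.137, -0.166, -0.002]
force: [-4.3, 0.3, -0.7]
width: 0.543
gripper_force: 29.9
t 10.55 p [0.6059 0.0168 0.2212] yaw -6.06 F [-4.29  0.27 -0.75] w 49.9 g 29.9
shift units [ 0.025 -0.034  0.455] turn units -0.01
roof z exp 0.18023313090186918
383 [0.59767422 0.0224331  0.17860521] ((601.6307983398438, 20.213783264160156), (64.76139068603516, 65.55738830566406), 85.5030288696289)
body x,y range [[ 0.55822477 -0.01670699]
 [ 0.57154311  0.04681945]
 [ 0.64501929  0.06340618]]
```

View pics/s4.png

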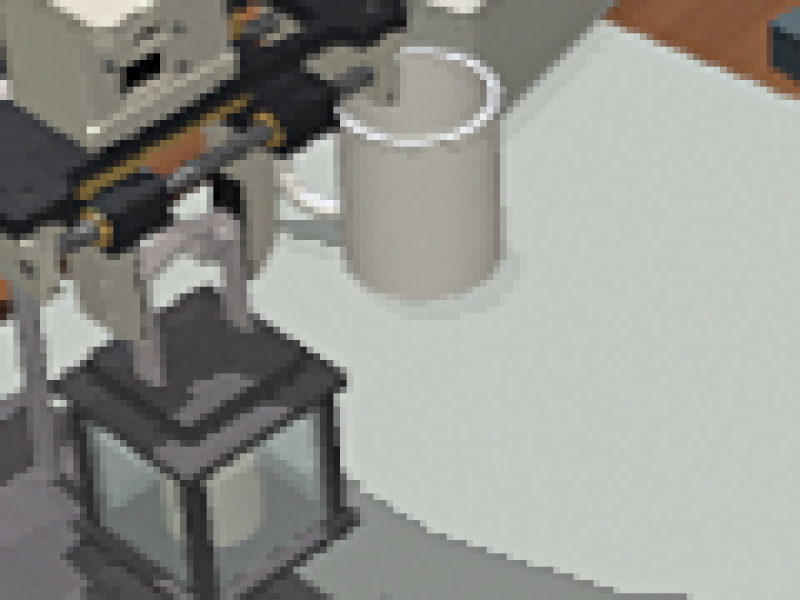

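The tip is visible through the arch, near (220,235). Fx flipped sign between x = 0.6025 and 0.606, so the strap now bears on the column side. The dip centre is near 0.6042. I'll back up a little and continue down.

```bash
python3 -m creep '[[-0.05,0,-0.1,0,0.4],[0,0,0,0,0.4],[0,0,0.15,0,0.4],[0,0,0.1,0,0.4],[0,0,0,0,0.4],[0,0,0,0,0.4]]'
python3 -m creep '[[0,0,0.1,0,0.4],[0,0,0,0,0.4],[0,0,0,0,0.4]]'
python3 -c "from h import *;to(.604,.018,-6,.203)"
```

```text
clock: 11.35
position: [0.6048, 0.0169, 0.2156]
ee_rot: [3.137, -0.166, 0.001]
force: [0.1, -1.3, -1.0]
width: 0.547
gripper_force: 29.9
clock: 11.72
position: [0.6047, 0.0169, 0.2116]
ee_rot: [3.137, -0.166, 0.0]
force: [1.4, -0.8, 0.0]
width: 0.541
gripper_force: 29.9
t 11.72 p [0.6047 0.0169 0.2116] yaw -6.06 F [ 1.35 -0.85  0.05] w 49.7 g 29.9
shift units [-0.02  -0.025  0.215] turn units -0.01
```

```bash
python3 -m creep '[[0,0,0.1,0,0.4],[0,0,0,0,0.4],[0,0,0,0,0.4]]' 12
python3 -m creep '[[0,0,0,0,0.58],[0,0,0,0,0.65],[0,0,0,0,0.8],[0,0,0,0,1],[0,0,0,0,1],[0,0,0,0,1],[0,0,0,0,1]]'
python3 - <<'E'
from h import *
to(.604,.018,-6,.31)
p,W,d=grab("side"); cv2.imwrite("pics/s5.png",cv2.resize(p[150:285,180:360],(800,600),interpolation=3))
E
```

```text
clock: 12.1
position: [0.6046, 0.017, 0.2076]
ee_rot: [3.137, -0.166, 0.0]
force: [0.3, 0.4, 0.2]
width: 0.547
gripper_force: 12.0
clock: 12.98
position: [0.6046, 0.017, 0.2075]
ee_rot: [3.137, -0.166, -0.0]
force: [-0.7, -0.4, 0.5]
width: 1.002
gripper_force: 0.0
t 12.97 p [0.6046 0.017  0.2075] yaw -6.06 F [-0.7  -0.39  0.5 ] w 92.2 g 0.0
shift units [-0.017 -0.024 -2.562] turn units -0.01
```

View pics/s5.png

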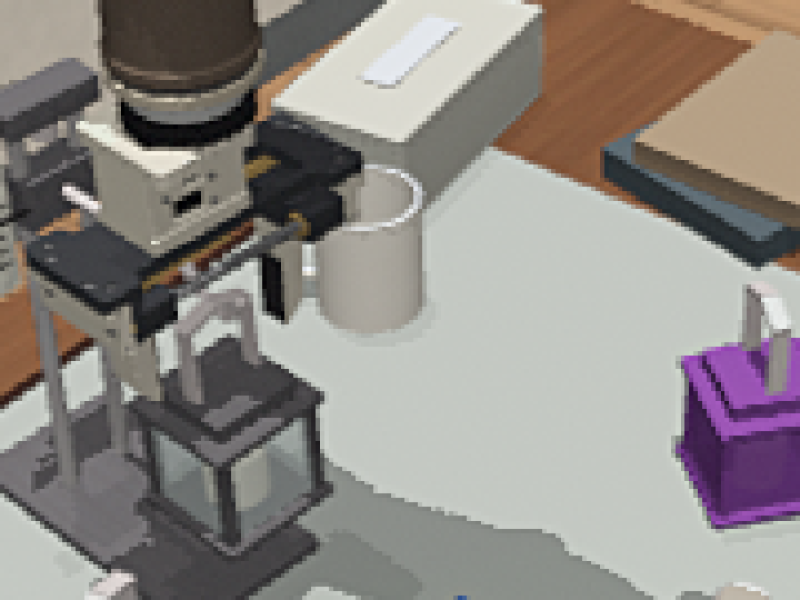

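The lantern (235,460) hangs free between the open fingers (140,360) and (280,285). I'll retract straight up.

```bash
python3 -m creep '[[0,0,-0.2,0,1],[0,0,-0.4,0,1],[0,0,-0.5,0,1],[0,0,-0.6,0,1],[0,0,-0.8,0,1],[0,0,-0.8,0,1],[0,0,-0.3,0,1]]'
python3 -m creep '[[-0.4,0,0,0,1],[-0.7,0,0,0,1],[-0.8,0,0,0,1],[-0.8,0,0,0,1],[-0.8,0,0,0,1],[-0.5,0,0,0,1],[0,0,0,0,1],[0,0,0,0,1],[0,0,0,0,1],[0,0,0,0,1],[0,0,0,0,1],[0,0,0,0,1]]'
python3 -m creep '[[0,0,0,0,1],[0,0,0,0,1],[0,0,0,0,1],[0,0,0,0,1],[0,0,0,0,1],[0,0,0,0,1],[0,0,0,0,1],[0,0,0,0,1],[0,0,0,0,1],[0,0,0,0,1],[0,0,0,0,1],[0,0,0,0,1]]'
cat > st.py <<'E'
from h import *
import sys
def m():
    p,W,d=grab("top"); h=W[120:240,190:270].reshape(-1,3)
    r=h[(abs(h[:,0]-.6)<.07)&(abs(h[:,1]-.018)<.07)&(h[:,2]>.14)&(h[:,2]<.18)]
    print(round(readout.observe()["clock"],2),len(r),np.nanmean(r,0).round(4),np.nanmedian(r,0).round(4)); return p
p=m(); cv2.imwrite("pics/t6.png",p)
E
python3 st.py
python3 -m creep '[[0,0,0,0,1],[0,0,0,0,1]]'>/dev/null; python3 st.py
python3 -c "
from h import *
p,W,d=grab('side'); cv2.imwrite('pics/s6.png',cv2.resize(p[150:285,150:330],(800,600),interpolation=3))"
```

```text
clock: 13.9
position: [0.6054, 0.0171, 0.3546]
ee_rot: [-3.137, 0.166, -0.007]
force: [1.0, 1.1, -0.2]
width: 0.999
gripper_force: 0.0
clock: 15.4
position: [0.4456, 0.0338, 0.3514]
ee_rot: [3.137, -0.166, -0.0]
force: [0.6, 0.1, 0.2]
width: 0.997
gripper_force: 0.0
clock: 16.9
position: [0.4455, 0.0339, 0.3515]
ee_rot: [3.137, -0.166, -0.0]
force: [-0.5, -1.1, 1.2]
width: 1.0
gripper_force: 0.0
16.95 577 [0.5997 0.0141 0.1632] [0.5958 0.0115 0.1631]
17.25 582 [0.5997 0.0143 0.1633] [0.5951 0.0115 0.1632]
```

View pics/s6.png

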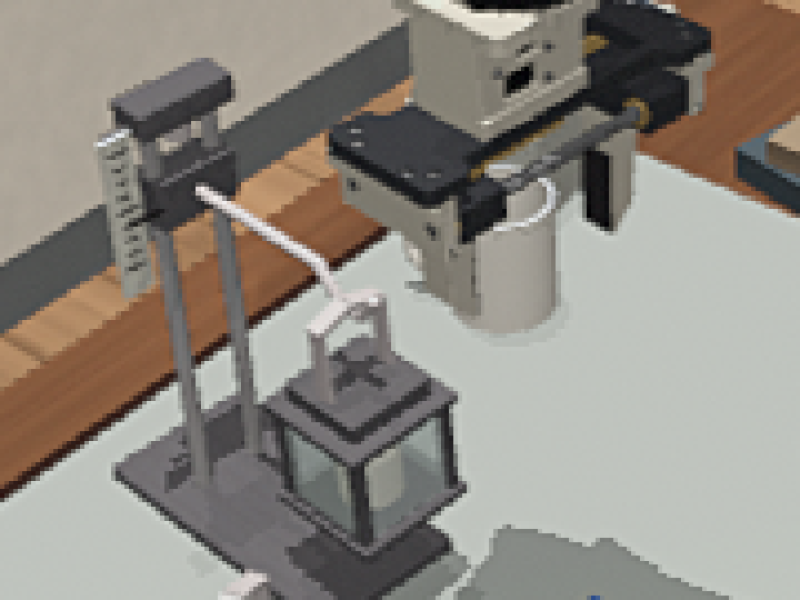

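The lantern hangs in the dip with its arch at (350,310), and the gripper is clear. I'll wait a little longer, confirm it's still, and hand in.

```bash
for i in 1 2 3; do python3 -m creep '[[0,0,0,0,1],[0,0,0,0,1],[0,0,0,0,1],[0,0,0,0,1],[0,0,0,0,1],[0,0,0,0,1],[0,0,0,0,1],[0,0,0,0,1],[0,0,0,0,1],[0,0,0,0,1],[0,0,0,0,1]]'>/dev/null; python3 st.py; done; python3 st.py
python3 -c "from cell import sign_off; print(sign_off())"
```

```text
18.73 581 [0.5998 0.0143 0.1632] [0.5955 0.0116 0.1638]
20.15 580 [0.5997 0.0142 0.1631] [0.5955 0.0117 0.1627]
21.57 580 [0.5997 0.0143 0.1633] [0.5951 0.0116 0.1627]
21.62 580 [0.5997 0.0144 0.1631] [0.5953 0.0119 0.1631]
the job is handed in; nothing more can be done
None
```

The tall lantern hangs still in the hook's dip, about 25 mm down (stop at 60 mm), with the gripper clear and the short lantern untouched; the job was handed in at about 21.6 s.

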